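# Gauge the open carousel well and present the rod for reading

### The job

Turn the carousel by its red peg, counter-clockwise from above, all the way to its stop so that its open well comes under the brass guide tube. Then take the gauge rod from its white holder, push it down the guide tube until its brass collar sits on the tube, draw it right out, and hold it upright and still with its tip about 3 cm in front of the middle of the white reading plate, level with the red line. Finish while still holding the rod there, with the carousel still at its stop, the rod touching nothing but the gripper, and leave the other things on the bench alone.

Things in the scene. Friction and masses are not known exactly. Their poses are not given: they have to be found in the camera images.
- turntable (a joint): the carousel: grey disc, 150 mm across, top face 46 mm above the bench, on an upright hinge. Value in rad, 0 to 1.047, grows as it turns counter-clockwise seen from above; 1.047 (60 degrees) is the hard stop, where its one open through hole (18 mm wide) stands under the guide tube. Stays where it is left (about 2 N at the peg turns it).
- station: the gauging station, a grey base plate 196 x 168 x 12 mm with column, arm and brass guide tube, fixed to the bench (position and yaw vary). Its origin is on the carousel's axis at bench height, z up, x from the axis toward the guide tube and the column behind it.
- peg (a point): the carousel's upright round red peg, 14 mm in diameter, from 46 to 102 mm above the bench (a steel foot 22 mm wide up to 51 mm), 58 mm from the axis. This point is on its centre line 82 mm above the bench. It moves with the carousel; at the stop it stands at 215 degrees counter-clockwise from the station's x axis. 
- guide_mouth (a point): centre of the top rim of the brass guide tube on the station: upright tube, bore 15 mm, outer diameter 24 mm, top rim 110 mm above the bench, lower end at 60 mm, open below; 50 mm from the carousel's axis along the station's x. z up.
- gauge_grip (a point): centre of the gauge rod's round blue grip, 20 mm wide, 53 mm long. The rod is loose, 80 g, and hangs upright in the white holder, its collar on the holder's rim; it lifts straight out. Below the grip a brass collar 30 mm wide, 7 mm thick, its underside 33 mm below this point; then a steel rod 10 mm wide, 90 mm from collar underside to tip. z up along the rod.
- gauge_tip (a point): the lower end of the gauge rod, on its axis, 123 mm below gauge_grip and 90 mm below the collar's underside.
- holder: the white holder of the rod, fixed to the bench: tube 28 mm wide, bore 18 mm, rim 100 mm above the bench, round foot 72 mm wide; origin on its axis at bench height.
- read_spot (a point): the point in the air 30 mm in front of the middle of the reading plate's face, level with its red line (150 mm above the bench), where the tip shall be held. The plate is white, 70 mm wide, its top 192 mm above the bench, its foot centred below this point; x points from here toward the plate, z up.
- reader: the reading stand (grey foot 80 x 80 x 10 mm and white plate with the red line), fixed to the bench; origin at the centre of its foot at bench height, x toward the plate.
- amber_jar: bystander: small amber bottle with white cap, 48 mm wide, 86 mm high; origin under its centre.
- beaker: bystander: small glass beaker, 45 mm wide, 58 mm high; origin under its centre.
- wrench: bystander: flat open-ended wrench, 149 mm long, 6 mm thick, lying on the bench near its front edge; origin under its centre.
Mind the look-alikes: they are no part of the job. Of the things like the part that bears gauge_grip, leave any that is orange or pink; of the rest the larger one is meant.

How it is judged:
By the outcome, as a careful person would: the job done as asked, in the order asked, and still so for the second after the job is handed in, while the arm keeps its last pose, push and grip.
It also fails if it takes over 67 s, if anything falls off the work surface, if the arm or the gripper's body presses on something with over 40 N, if the wrist force passes 120 N, or if a joint passes its speed limit or range.

### The arm

A 6-joint arm with a two-finger parallel gripper is mounted at the origin on a cart in front of the work surface, level with it; the furniture and walls round the work are solid. World frame = base frame: x ahead of the robot, y to its left, z up, the work surface at z = 0. Lengths are in m, angles in rad, forces in N, time in s.
With the tool pointing down it reaches from about 0.25 to 0.8 m from the base axis. Payload 8.5 kg.
Tool frame: the origin (TCP) lies between the finger pads; the fingertips stand 8 mm ahead of it and the grasp point (between the pads) lies 11 mm behind it; z points along the fingers, y is the line along which they close (so a half turn about z gives the same grasp; the last joint's range is limited). The gripper opens to 85 mm and grips with 20 to 120 N. Pads are 22 mm wide; open, the fingers measure 114 mm over their backs; the gripper's body (76 mm by 85 mm) begins 54 mm behind the grasp point. The pads swing forward as they close: fully open they stand 13 mm farther back than shut.
Start: joints at [1.104, 0.238, -0.013, 1.319, 0, 1.571], TCP at [0.236, 0.469, 0.239] pointing down, gripper open.
Joint ranges: [-2.66, 2.66], [-1.03, 1.9], [-1.14, 1.46], [-1.82, 2.27], [-1.45, 1.34], [-3.14, 3.14]. Speed limits (rad/s): [2.22, 2.22, 2.79, 3.14, 3.14, 3.14].

### API

Orientations are given as a unit quaternion [x, y, z, w].
In Python, from bench import arm, vision gives the robot as it stands. The module is installed in compiled form; this text tells all that it offers.
- The arm moves only by the tool play_rows, never from a script. Its argument "increments" is text: rows parted by semicolons, each of 7 numbers parted by spaces: the shift along the tool's x, y, z in units of 400 mm (1.0 is 400 mm), then the turn, a rotation vector about the tool's x, y, z in units of 45 degrees (1.0 is 45 degrees), then the gripper command: -1 is fully open, 1 is shut, values between are in proportion. A call has 1 to 10 rows; each row is the pose to reach, as a shift and turn from the pose commanded when the call began, along the tool's axes at that moment; what a row does not reach only later rows make up. A row lasts 1/12 s, in which the tool goes at most 41.7 mm and 7.16 degrees, less where a joint would pass 70% of its speed; a pose out of reach is approached as far as the arm can. A call with a number of a shift or a turn outside -1 to 1 is refused whole. A call with a gripper value outside its range is refused whole. The fingers move at their own pace and stop on an object; "force" is the grip in N (left out, the last holds). Time passes only in rows, so rows that repeat a pose let the fingers close. It gives the time, the measured TCP pose, the force, the opening and the grip force at its end, in the units of the state.
- arm.read_state(): the state, without advancing time (a new reading comes with each control period).
- vision.grab_frame(name): name is "side" or "top"; returns a dict with "img" (420x560x3 uint8, red, green, blue), "camera_matrix" (3x3 intrinsics, pixels), "R" (3x3) and "t" (3): a world point X has camera coordinates R X + t. Camera axes: x right, y down, z forward; pixel columns grow to the right and rows downward; lengths in m; the calibration is good to about 2 mm. A picture is of the moment at which its call begins. There is no depth.
- arm.sign_off(): hands the job in; it is judged then, once.
The state is a dict: "time": time; "joints": joint angles; "qvel": joint speeds; "tau": joint torques, N m; "position": TCP position; "eef_rot": TCP orientation; "wrist_force": force on the tool from outside, world axes, zero at the start; "torque": the same for the moment, N m; "grip_width": finger opening in m; "finger_force": force on a finger pad.
Only numpy, scipy, OpenCV 4.12 (cv2) and the standard library are available. Lean on these libraries where they do the work, as an engineer would, in place of code of your own. Each camera call takes 0.05 s, during which the arm holds its last target. There are 200 camera calls.

## Working session

There is one attempt and no reset: what is moved stays moved. The work goes in short steps, Python scripts to look and compute and a tool call to move; the robot and the scene stay as the last step left them, time stands still between calls to the robot, and variables do not carry over. Pictures are saved under pics/ and viewed, at most 10 in all, crops included, and the job is handed in when it is done.

Besides the shell and the picture viewer there is one more tool, called after "Emit:" by a JSON object that holds its "op" and its "data". play_rows: Moves the arm, as the interface text tells. Its arguments: {"type":"object","properties":{"increments":{"type":"string"},"force":{"type":"number"}},"required":["increments"]}

```bash
mkdir -p pics; python3 - <<'E'
from bench import arm,vision
import cv2
for n in("top","side"):
    f=vision.grab_frame(n); cv2.imwrite(f"pics/{n}0.png",f["img"][:,:,::-1])
    print(n,f["camera_matrix"].tolist(),f["R"].round(4).tolist(),f["t"].round(4).tolist(), (-f["R"].T@f["t"]).round(3))
print(arm.read_state())
E
```

```text
top [[391.63459790181685, 0.0, 278.44365641835225], [0.0, 391.63459790181685, 202.057175892833], [0.0, 0.0, 1.0]] [[-0.0269, -0.9986, -0.0456], [-0.9929, 0.032, -0.1148], [0.1161, 0.0422, -0.9923]] [-0.0511, 0.552, 0.8914] [ 0.443 -0.106  0.946]
side [[396.84410407178336, 0.0, 274.6064068897358], [0.0, 396.84410407178336, 210.27317636164003], [0.0, 0.0, 1.0]] [[0.8708, -0.4912, -0.0218], [-0.2953, -0.4871, -0.8219], [0.393, 0.7221, -0.5692]] [-0.4884, 0.2043, 0.7898] [ 0.175 -0.711  0.607]
{'time': 0.1, 'joints': array([ 1.10397301e+00,  2.38736236e-01, -1.41633295e-02,  1.31918045e+00,
        1.49878507e-05,  1.57081544e+00]), 'qvel': array([ 1.20365789e-03, -1.67847117e-03,  1.30987222e-03, -4.37974219e-04,
        4.69512689e-05, -7.83107948e-05]), 'tau': array([-1.86652629e-03, -5.39723146e+01,  3.46995485e+01,  1.34151016e-02,
       -1.22692154e-04, -1.23667579e-05]), 'position': array([0.23611513, 0.4685147 , 0.23873637]), 'eef_rot': array([ 2.31307261e-01,  9.72880537e-01, -6.22706265e-04, -1.55741766e-04]), 'wrist_force': array([-0.00682758, -0.61435936,  0.23250365]), 'torque': array([ 0.02016726, -0.00661845, -0.00423802]), 'finger_force': 0.0, 'grip_width': 0.08513366511218293}
```

View pics/top0.png

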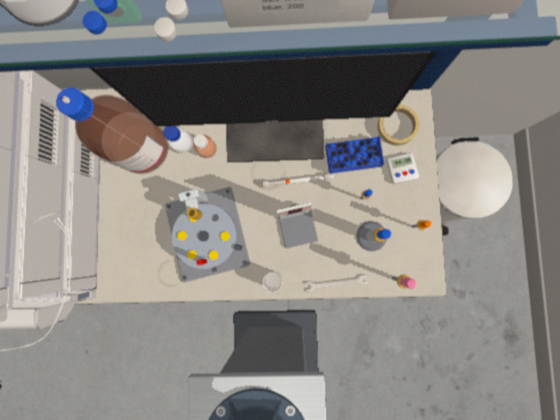

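View pics/side0.png

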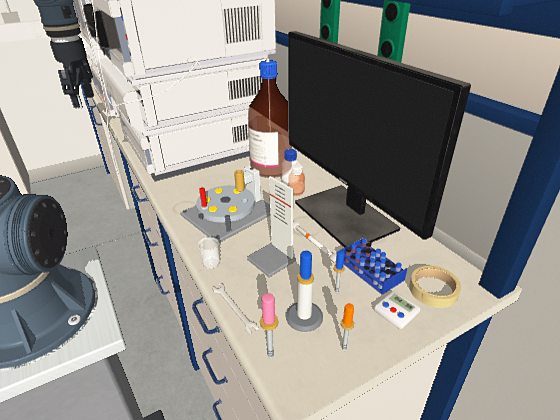

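The top view shows the station at about (205,235) with the red peg at (202,262) and the brass tube at (193,214). The reader plate is at (294,211).

Rod candidates:
- Blue grip in the white holder: top (383,234), side (306,265).
- Small blue: top (368,193), side (340,258).
- Orange: top (424,224).
- Pink: top (406,282).

The large blue one in the white holder fits, as it is neither orange nor pink and is the larger of the rest. I'll confirm it in a crop.

```bash
cat > h.py <<'E'
import numpy as np,cv2
from bench import arm,vision
def grab(n): return vision.grab_frame(n)
def ray(f,uv):
    d=f["R"].T@np.linalg.inv(f["camera_matrix"])@np.array([uv[0],uv[1],1.]); return -f["R"].T@f["t"],d
def plane(f,uv,z):
    c,d=ray(f,uv); return c+d*(z-c[2])/d[2]
def tri(f,a,g,b):
    c1,d1=ray(f,a);c2,d2=ray(g,b)
    s=np.linalg.lstsq(np.c_[d1,-d2],c2-c1,rcond=None)[0]
    p,q=c1+s[0]*d1,c2+s[1]*d2; return (p+q)/2,np.linalg.norm(p-q)
def proj(f,X):
    p=f["camera_matrix"]@(f["R"]@np.array(X)+f["t"]); return p[:2]/p[2]
def blobs(f,lo,hi,box,amin=4):
    x0,y0,x1,y1=box
    hsv=cv2.cvtColor(f["img"],cv2.COLOR_RGB2HSV)[y0:y1,x0:x1]
    m=cv2.inRange(hsv,np.array(lo),np.array(hi))
    n,l,s,c=cv2.connectedComponentsWithStats(m)
    return [((c[i]+[x0,y0]).round(1).tolist(),(s[i][:4]+[x0,y0,0,0]).tolist(),int(s[i][4])) for i in range(1,n) if s[i][4]>=amin]
E
python3 - <<'E'
from h import *
t,s=grab("top"),grab("side")
for n,f,bs in(("top",t,[(160,180,250,290),(340,170,440,300)]),("side",s,[(175,160,270,240),(250,240,370,360)])):
    print(n)
    print(" red",blobs(f,(0,150,110),(6,255,255),bs[0]),blobs(f,(174,150,110),(180,255,255),bs[0]))
    print(" yel",blobs(f,(12,120,90),(35,255,255),bs[0]))
    print(" blue",blobs(f,(100,150,80),(125,255,255),bs[1]))
def crop(f,b,w,h): return cv2.resize(f["img"][b[1]:b[3],b[0]:b[2],::-1],(w,h),interpolation=cv2.INTER_CUBIC)
a=np.vstack([np.hstack([crop(t,(160,180,260,285),400,420-120),crop(s,(175,155,275,240),400,300)]),
 np.hstack([crop(t,(345,180,445,255),400,300),crop(s,(260,240,380,340),400,300)])])
cv2.imwrite("pics/crop1.png",a)
E
```

```text
top
 red [([200.8, 261.5], [197, 259, 10, 6], 42)] []
 yel [([193.5, 214.2], [187, 208, 15, 14], 144), ([181.7, 235.2], [177, 231, 10, 9], 69), ([224.6, 235.9], [220, 232, 10, 9], 68), ([191.7, 254.2], [188, 250, 9, 9], 65), ([213.1, 254.8], [209, 251, 9, 9], 67)]
 blue [([342.0, 170.0], [340, 170, 5, 1], 5), ([411.7, 171.0], [411, 170, 3, 3], 7), ([397.5, 174.5], [397, 174, 2, 2], 4), ([368.1, 192.6], [365, 190, 7, 6], 31), ([383.7, 233.6], [378, 230, 12, 8], 83)]
side
 red [([202.7, 196.7], [199, 188, 8, 19], 91)] [([205.0, 198.5], [205, 197, 1, 4], 4)]
 yel [([238.8, 181.3], [233, 170, 12, 24], 195), ([218.4, 190.1], [215, 188, 8, 6], 34), ([207.6, 198.9], [206, 197, 5, 5], 20), ([212.2, 208.5], [208, 206, 9, 6], 41), ([232.1, 208.7], [228, 206, 9, 6], 42)]
 blue [([354.1, 259.5], [336, 240, 34, 44], 615), ([305.5, 264.5], [300, 251, 12, 28], 291)]
```

View pics/crop1.png

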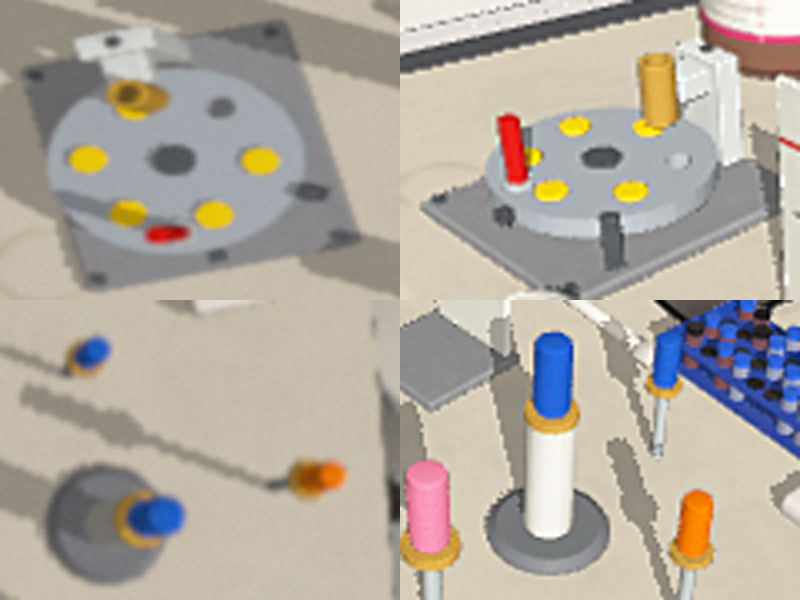

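The crop confirms it: the large blue grip with a brass collar stands in the white holder (bottom-left around top px (383,233), side (305,265)). The open well is at top px (215,217), 60° clockwise from the tube.

```bash
python3 - <<'E'
from h import *
t,s=grab("top"),grab("side")
Y=np.array([plane(t,p,.047)[:2] for p in((181.7,235.2),(224.6,235.9),(191.7,254.2),(213.1,254.8),(215.5,216.8))])
A=np.c_[2*Y,np.ones(5)];k=np.linalg.lstsq(A,(Y**2).sum(1),rcond=None)[0]
c=k[:2];print("axis top",c,"r",np.sqrt(k[2]+c@c),np.hypot(*(Y-c).T))
Ys=np.array([plane(s,p,.047)[:2] for p in((218.4,190.1),(212.2,208.5),(232.1,208.7))]);print("side r",np.hypot(*(Ys-c).T))
for a in (181.7,235.2),:pass
ang=np.degrees(np.arctan2(*(Y-c).T[::-1]));print("ang",ang)
# tube: rim
m,e=tri(t,(192.5,213),s,(239.2,172));print("mouth",m,e,np.hypot(*(m[:2]-c)),np.degrees(np.arctan2(*(m[:2]-c)[::-1])))
print("mouth plane",plane(t,(192.5,213),.11),plane(s,(239.2,172),.11))
print("peg",tri(t,(200.8,261.5),s,(202.7,197)))
g=[plane(t,(383.7,233.6),.15)]
print("grip",tri(t,(383.7,233.6),s,(305.5,264.5)),g)
f=blobs(t,(0,0,60),(180,255,125),(350,215,400,255),20);print(f)
# reader plate
for n,f,b in(("t",t,(270,195,325,250)),("s",s,(240,170,300,280))):
  print(n,"red",blobs(f,(0,120,90),(8,255,255),b,2),blobs(f,(172,120,90),(180,255,255),b,2),"grey",blobs(f,(0,0,80),(180,60,140),b,60),"white",blobs(f,(0,0,190),(180,25,255),b,20))
def crop(f,b,w,h): return cv2.resize(f["img"][b[1]:b[3],b[0]:b[2],::-1],(w,h),interpolation=cv2.INTER_CUBIC)
cv2.imwrite("pics/crop2.png",np.hstack([crop(t,(265,190,335,260),400,400),crop(s,(230,170,330,280),400,440)[:400]]))
E
```

```text
axis top [0.47681097 0.10792835] r 0.05047016285925663 [0.05025132 0.04987913 0.05052194 0.05082114 0.05087052]
side r [0.0531849  0.04952308 0.04721005]
ang [  88.32740577  -93.42435059  147.86392407 -153.40923838  -34.79155635]
mouth [0.52373094 0.11538674 0.11117813] 0.0016766224368740524 0.04750906997732448 9.0321575565135
mouth plane [0.52307654 0.1160387  0.11      ] [0.52531868 0.11698913 0.11      ]
peg (array([0.4175836 , 0.10680805, 0.07548493]), np.float64(0.0002731868626463442))
grip (array([ 0.46586055, -0.2847877 ,  0.13533403]), np.float64(0.0008675297625333187)) [array([ 0.46582527, -0.2817647 ,  0.15      ])]
[([367.3, 235.2], [356, 221, 26, 29], 494), ([379.0, 233.5], [376, 229, 8, 10], 44)]
t red [] [] grey [([297.2, 229.3], [277, 210, 40, 37], 971)] white [([294.2, 207.1], [277, 203, 35, 10], 86)]
s red [([264.5, 175.0], [264, 175, 2, 1], 2), ([278.5, 174.5], [278, 174, 2, 2], 2), ([280.6, 200.5], [270, 194, 21, 14], 26)] [] grey [([267.2, 208.6], [264, 201, 6, 16], 60), ([267.7, 255.3], [247, 243, 39, 27], 315), ([291.1, 259.5], [287, 250, 10, 17], 64)] white [([252.9, 182.8], [244, 170, 17, 32], 376), ([289.8, 174.8], [282, 170, 18, 14], 91), ([281.3, 216.1], [269, 177, 30, 78], 1316)]
```

View pics/crop2.png

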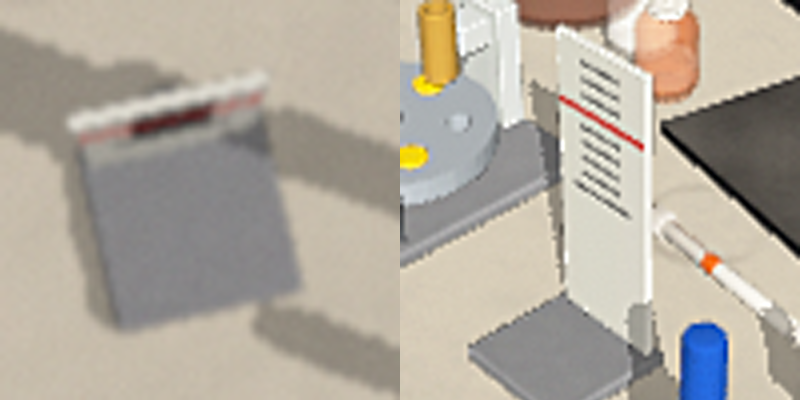

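The reader's plate is at top px (277–312, 203–213), with its foot centred at about (297,229). The peg is at about (0.418, 0.107), at 181° from the axis. It must go to about 224°, so the carousel starts near 0.3 rad. First I move clear of the cabinets to approach, while a script works out the remaining geometry.

Emit:
{"op": "play_rows", "data": {"increments": "-0.434 -0.674 0 0 0 -0.84 -0.18;-0.434 -0.674 0 0 0 -0.84 -0.18;-0.434 -0.674 0 0 0 -0.84 -0.18;-0.434 -0.674 0 0 0 -0.84 -0.18;-0.434 -0.674 0 0 0 -0.84 -0.18;-0.434 -0.674 0 0 0 -0.84 -0.18;-0.434 -0.674 0 0 0 -0.84 -0.18;-0.434 -0.674 0 0 0 -0.84 -0.18;-0.434 -0.674 0 0 0 -0.84 -0.18;-0.434 -0.674 0 0 0 -0.84 -0.18"}}

```text
time: 1.13
position: [0.2702, 0.1483, 0.2396]
eef_rot: [-0.094, 0.996, 0.0, 0.001]
wrist_force: [0.0, 0.1, 0.3]
grip_width: 0.0504
finger_force: 0.0
```

```bash
cat >> h.py <<'E'
from scipy.spatial.transform import Rotation as Ro
def go(target,yaw=None):
    s=arm.read_state();R=Ro.from_quat(s["eef_rot"])
    d=R.inv().apply(np.array(target)-s["position"])/.4
    y=R.apply([0,1,0]);out="units "+str(d.round(4))+" rows %.1f"%(np.linalg.norm(d)*400/41.7)
    if yaw is not None:
        Z=Ro.from_matrix(np.c_[[-np.sin(np.radians(yaw))*-1*-1,np.cos(np.radians(yaw)),0],[np.cos(np.radians(yaw)),np.sin(np.radians(yaw)),0],[0,0,-1]])
        # x = y x z
        yy=np.array([np.cos(np.radians(yaw)),np.sin(np.radians(yaw)),0]);zz=np.array([0,0,-1.]);Z=Ro.from_matrix(np.c_[np.cross(yy,zz),yy,zz])
        out+=" turn "+str(np.degrees((R.inv()*Z).as_rotvec()/45).round(4))
    print(out)
def st():
    s=arm.read_state();R=Ro.from_quat(s["eef_rot"])
    print("t %.2f"%s["time"],"pos",s["position"].round(4),"z",R.apply([0,0,1]).round(3),"yaw %.1f"%np.degrees(np.arctan2(*R.apply([0,1,0])[1::-1])),"F",s["wrist_force"].round(1),"w %.4f"%s["grip_width"],"ff %.1f"%s["finger_force"],"q",s["joints"].round(2))
E
python3 - <<'E'
from h import *
st();go((.417,.107,.24),101)
t,s=grab("top"),grab("side")
# peg re-measure: top/bottom split not needed; plate corners
C=[plane(t,(160+x/4,180+y*.35),.012)[:2] for x,y in((25,75),(285,20),(355,235),(95,290))]
C=np.array(C);print(C.round(4))
for i,j in((3,0),(2,1),(2,3),(1,0)):
    d=C[j]-C[i];print(np.degrees(np.arctan2(d[1],d[0])).round(1),np.hypot(*d).round(4))
# reader foot corners (crop2 scale 400/70), z=.01 ; plate top corners z=.192
k=70/400
F=np.array([plane(t,(265+x*k,190+y*k),.01)[:2] for x,y in((300,290),(120,328),(80,140),(270,105))]);print("foot",F.round(4))
d=F[0]-F[1];print("foot front edge",np.degrees(np.arctan2(d[1],d[0])),np.hypot(*d))
P=np.array([plane(t,(265+x*k,190+y*k),.192)[:2] for x,y in((68,125),(268,80))]);d=P[1]-P[0];print("plate top",P.round(4),np.degrees(np.arctan2(d[1],d[0])),np.hypot(*d))
for x,y in((560,98),(643,148)): print("line side z=.15",plane(s,(230+(x-400)/4,170+y/4),.15).round(4))
E
```

```text
t 1.13 pos [0.2702 0.1483 0.2396] z [ 0.001  0.001 -1.   ] yaw 100.8 F [0.  0.1 0.3] w 0.0504 ff 0.0 q [ 0.5  -0.14 -0.42  1.29 -0.    0.31]
units [-0.3412 -0.17   -0.0006] rows 3.7 turn [ 0.0004  0.0014 -0.0054]
[[0.5509 0.2066]
 [0.5928 0.047 ]
 [0.4112 0.0076]
 [0.3699 0.1633]]
13.4 0.1861
12.2 0.1859
104.8 0.1611
104.7 0.165
foot [[ 0.4574 -0.1566]
 [ 0.4437 -0.0815]
 [ 0.5225 -0.067 ]
 [ 0.5348 -0.1471]]
foot front edge -79.70791596885736 0.07630620384673475
plate top [[ 0.5123 -0.0708]
 [ 0.5255 -0.1388]] -79.05706768813624 0.06927743975861192
line side z=.15 [ 0.5115 -0.0742  0.15  ]
line side z=.15 [ 0.5247 -0.138   0.15  ]
```

Emit:
{"op": "play_rows", "data": {"increments": "-0.341 -0.17 0 0 0 0 -0.18;-0.341 -0.17 0 0 0 0 -0.18;-0.341 -0.17 0 0 0 0 -0.18;-0.341 -0.17 0 0 0 0 -0.18;-0.341 -0.17 0 0 0 0 -0.18;-0.341 -0.17 0.2 0 0 0 -0.18;-0.341 -0.17 0.3 0 0 0 -0.18;-0.341 -0.17 0.3 0 0 0 -0.18;-0.341 -0.17 0.3 0 0 0 -0.18;-0.341 -0.17 0.3 0 0 0 -0.18"}}

```text
time: 2.07
position: [0.4153, 0.1104, 0.1185]
eef_rot: [-0.098, 0.995, -0.0, -0.002]
wrist_force: [-0.1, 0.2, 0.8]
grip_width: 0.0504
finger_force: 0.0
```

```bash
python3 - <<'E'
from h import *
st()
t,s=grab("top"),grab("side")
def crop(f,b,w,h): return cv2.resize(f["img"][b[1]:b[3],b[0]:b[2],::-1],(w,h),interpolation=cv2.INTER_CUBIC)
cv2.imwrite("pics/crop3.png",np.hstack([crop(t,(150,170,270,290),400,400),crop(s,(160,100,280,240),400,400)]))
E
```

```text
t 2.07 pos [0.4153 0.1104 0.1185] z [-0.004 -0.001 -1.   ] yaw 101.2 F [-0.1  0.2  0.8] w 0.0504 ff 0.0 q [ 0.26  0.16 -0.44  0.97  0.    0.06]
```

View pics/crop3.png

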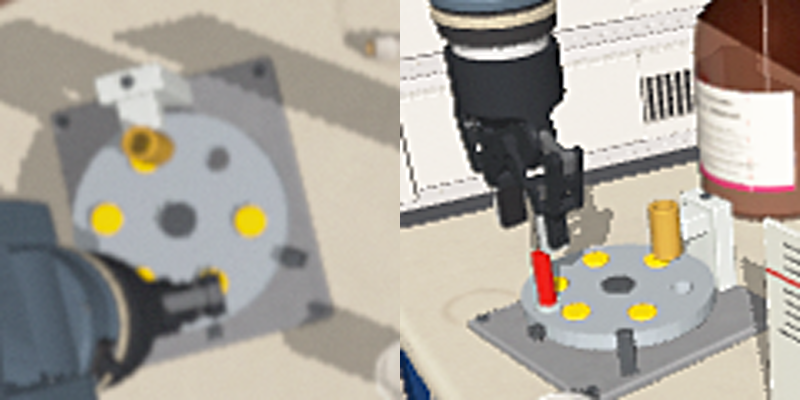

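The fingers straddle the red peg in the side view (fingers at crop x≈512 and 556, peg at 540). I lower further.

Emit:
{"op": "play_rows", "data": {"increments": "0 0 0.04 0 0 0 -0.18;0 0 0.08 0 0 0 -0.18;0 0 0.12 0 0 0 -0.18;0 0 0.12 0 0 0 -0.18"}}

```text
time: 2.5
position: [0.4172, 0.1098, 0.0715]
eef_rot: [-0.097, 0.995, 0.0, 0.0]
wrist_force: [-0.6, -1.6, -0.3]
grip_width: 0.0502
finger_force: 0.0
```

```bash
python3 - <<'E'
from h import *
st()
c=np.array([.4768,.1079])
# pushing pad inner face 25mm behind TCP; peg touches (7mm r): TCP = peg - 18mm*pushdir offset
yd=np.array([np.cos(np.radians(101)),np.sin(np.radians(101))])
for a in (181,190,200,210,220,228):
    p=c+.058*np.array([np.cos(np.radians(a)),np.sin(np.radians(a))])
    # peg pushed by +y_tool finger: peg centre = tcp + (25-7)*yd
    print(a,p.round(4));go((*(p-.018*yd),.07))
E
```

```text
t 2.50 pos [0.4172 0.1098 0.0715] z [ 0.  0. -1.] yaw 101.1 F [-0.6 -1.6 -0.3] w 0.0502 ff 0.0 q [ 0.26  0.21 -0.52  0.84  0.    0.06]
181 [0.4188 0.1069]
units [-0.0025 -0.053   0.0038] rows 0.5
190 [0.4197 0.0978]
units [-0.0003 -0.0756  0.0038] rows 0.7
200 [0.4223 0.0881]
units [-0.002  -0.1008  0.0038] rows 1.0
210 [0.4266 0.0789]
units [-0.0081 -0.1254  0.0038] rows 1.2
220 [0.4324 0.0706]
units [-0.0184 -0.1485  0.0038] rows 1.4
228 [0.438  0.0648]
units [-0.0294 -0.1654  0.0038] rows 1.6
```

Emit:
{"op": "play_rows", "data": {"increments": "0 -0.025 0 0 0 0 -0.18;0 -0.05 0 0 0 0 -0.18;0 -0.065 0 0 0 0 -0.18;0 -0.08 0 0 0 0 -0.18;-0.002 -0.095 0 0 0 0 -0.18;-0.004 -0.11 0 0 0 0 -0.18;-0.008 -0.125 0 0 0 0 -0.18;-0.012 -0.137 0 0 0 0 -0.18;-0.018 -0.148 0 0 0 0 -0.18;-0.018 -0.148 0 0 0 0 -0.18"}}

```text
time: 3.33
position: [0.4362, 0.0518, 0.0713]
eef_rot: [-0.096, 0.995, -0.0, 0.0]
wrist_force: [-0.7, -0.1, -0.5]
grip_width: 0.0504
finger_force: 0.0
```

Emit:
{"op": "play_rows", "data": {"increments": "-0.005 -0.007 0 0 0 0 -0.18;-0.009 -0.013 0 0 0 0 -0.18;-0.011 -0.017 0 0 0 0 -0.18;-0.011 -0.017 0 0 0 0 -0.18"}}

```text
time: 3.67
position: [0.4405, 0.0473, 0.0711]
eef_rot: [-0.097, 0.995, 0.001, -0.001]
wrist_force: [-3.8, 4.9, 1.0]
grip_width: 0.0504
finger_force: 2.8
```

```bash
python3 - <<'E'
from h import *
st()
t=grab("top")
print(blobs(t,(12,120,90),(35,255,255),(160,180,250,290)))
E
```

```text
t 3.67 pos [0.4405 0.0473 0.0711] z [-0.001  0.001 -1.   ] yaw 101.1 F [-3.8  4.9  1. ] w 0.0504 ff 2.8 q [ 0.11  0.23 -0.49  0.85  0.   -0.09]
[([221.0, 218.4], [218, 216, 6, 6], 12)]
```

Emit:
{"op": "play_rows", "data": {"increments": "-0.004 -0.004 0 0 0 0 -0.18;-0.008 -0.008 0 0 0 0 -0.18;-0.008 -0.008 0 0 0 0 -0.18;-0.008 -0.008 0 0 0 0 -0.18"}}

```text
time: 4.05
position: [0.4409, 0.0471, 0.0707]
eef_rot: [-0.098, 0.995, 0.004, -0.003]
wrist_force: [-14.9, 20.2, 8.6]
grip_width: 0.0503
finger_force: 11.1
```

```bash
python3 - <<'E'
from h import *
st();grab("top");st()
E
```

```text
t 4.05 pos [0.4409 0.0471 0.0707] z [-0.007  0.007 -1.   ] yaw 101.2 F [-14.9  20.2   8.6] w 0.0503 ff 11.1 q [ 0.1   0.23 -0.49  0.85  0.01 -0.09]
t 4.10 pos [0.4409 0.0472 0.0707] z [-0.007  0.007 -1.   ] yaw 101.2 F [-14.9  19.8   7.8] w 0.0504 ff 11.0 q [ 0.1   0.23 -0.49  0.85  0.01 -0.09]
```

The carousel is hard against its stop: 25 N with no motion. I back off so the peg is centred between the fingers, then rise.

Emit:
{"op": "play_rows", "data": {"increments": "0.008 0.02 0 0 0 0 -0.18;0.008 0.048 0 0 0 0 -0.18;0.008 0.048 0 0 0 0 -0.18;0.008 0.048 -0.1 0 0 0 -0.18;0.008 0.048 -0.2 0 0 0 -0.18;0.008 0.048 -0.3 0 0 0 -0.18;0.008 0.048 -0.4 0 0 0 -0.18;0.008 0.048 -0.4 0 0 0 -0.18;0.008 0.048 -0.45 0 0 0 -0.18;0.008 0.048 -0.45 0 0 0 -0.18"}}

```text
time: 4.93
position: [0.4395, 0.0623, 0.2544]
eef_rot: [-0.096, 0.995, -0.0, 0.003]
wrist_force: [-0.6, 0.0, 0.4]
grip_width: 0.0506
finger_force: 0.0
```

```bash
python3 - <<'E'
from h import *
st(); go((.466,-.285,.25),101); go((.30,-.1,.25),101)
E
```

```text
t 4.93 pos [0.4395 0.0623 0.2544] z [ 0.005 -0.    -1.   ] yaw 101.1 F [-0.6  0.   0.4] w 0.0506 ff 0.0 q [ 0.14  0.09 -0.16  1.32 -0.   -0.05]
units [ 0.1015 -0.8647  0.0112] rows 8.4 turn [-0.0013  0.0065  0.0013]
units [ 0.4201 -0.3312  0.0091] rows 5.1 turn [-0.0013  0.0065  0.0013]
```

Emit:
{"op": "play_rows", "data": {"increments": "0.1 -0.864 0 0 0 0 -0.5;0.1 -0.864 0 0 0 0 -0.5;0.1 -0.864 0 0 0 0 -0.5;0.1 -0.864 0 0 0 0 -0.5;0.1 -0.864 0 0 0 0 -0.5;0.1 -0.864 0 0 0 0 -0.5;0.1 -0.864 0 0 0 0 -0.5;0.1 -0.864 0 0 0 0 -0.5;0.1 -0.864 0 0 0 0 -0.5;0.1 -0.864 0 0 0 0 -0.5"}}

```text
time: 5.77
position: [0.4647, -0.288, 0.2499]
eef_rot: [-0.094, 0.996, -0.0, -0.001]
wrist_force: [0.5, 0.5, -0.1]
grip_width: 0.0639
finger_force: 0.0
```

```bash
python3 - <<'E'
from h import *
st(); go((.466,-.285,.125),101)
t,s=grab("top"),grab("side")
def crop(f,b,w,h): return cv2.resize(f["img"][b[1]:b[3],b[0]:b[2],::-1],(w,h),interpolation=cv2.INTER_CUBIC)
cv2.imwrite("pics/crop4.png",np.hstack([crop(t,(140,170,260,290),400,400),crop(s,(240,150,380,330),400,400)]))
E
```

```text
t 5.77 pos [ 0.4647 -0.288   0.2499] z [-0.001 -0.001 -1.   ] yaw 100.8 F [ 0.5  0.5 -0.1] w 0.0639 ff 0.0 q [-0.55  0.27  0.06  1.36 -0.   -0.74]
units [-0.005   0.0069  0.3123] rows 3.0 turn [-0.0004 -0.0015 -0.0038]
```

View pics/crop4.png

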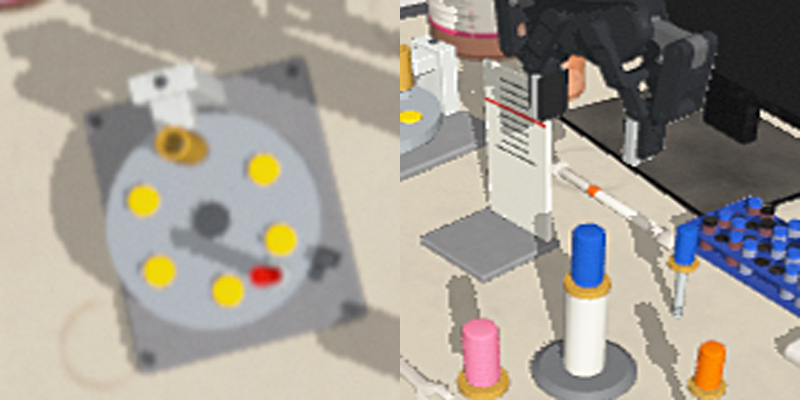

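The carousel is at its stop: five yellow spots are visible and the well is under the tube. The gripper is above the large blue grip, so I descend and grasp.

Emit:
{"op": "play_rows", "data": {"increments": "-0.005 0.007 0.1 0 0 0 -0.5;-0.005 0.007 0.2 0 0 0 -0.5;-0.005 0.007 0.27 0 0 0 -0.5;-0.005 0.007 0.3 0 0 0 -0.5;-0.005 0.007 0.312 0 0 0 -0.5;-0.005 0.007 0.312 0 0 0 -0.5;-0.005 0.007 0.312 0 0 0 -0.5", "force": 60}}

```text
time: 6.45
position: [0.4668, -0.2806, 0.1275]
eef_rot: [-0.097, 0.995, -0.0, 0.0]
wrist_force: [0.4, -0.1, 0.8]
grip_width: 0.0638
finger_force: 0.0
```

Emit:
{"op": "play_rows", "data": {"increments": "0 0 0 0 0 0 0.2;0 0 0 0 0 0 0.5;0 0 0 0 0 0 0.7;0 0 0 0 0 0 1;0 0 0 0 0 0 1;0 0 0 0 0 0 1;0 0 0 0 0 0 1;0 0 0 0 0 0 1", "force": 60}}

```text
time: 7.12
position: [0.4666, -0.2815, 0.1272]
eef_rot: [-0.096, 0.995, -0.0, 0.001]
wrist_force: [-0.0, -0.5, 5.3]
grip_width: 0.0186
finger_force: 58.3
```

```bash
python3 - <<'E'
from h import *
st()
t=grab("top")
b=blobs(t,(18,150,120),(35,255,255),(160,195,250,290),20);print(b)
Y=np.array([plane(t,p[0],.0465)[:2] for p in b if p[2]<100])
A=np.c_[2*Y,np.ones(len(Y))];k=np.linalg.lstsq(A,(Y**2).sum(1),rcond=None)[0];c=k[:2]
a=np.degrees(np.arctan2(*(Y-c).T[::-1]));print(c,np.hypot(*(Y-c).T),a,a%60)
E
```

```text
t 7.12 pos [ 0.4666 -0.2815  0.1272] z [ 0.001 -0.001 -1.   ] yaw 101.0 F [-0.  -0.5  5.3] w 0.0186 ff 58.3 q [-0.54  0.33 -0.18  1.06  0.   -0.74]
[([193.7, 213.4], [187, 209, 14, 10], 89), ([218.7, 220.3], [215, 217, 9, 8], 58), ([182.5, 229.7], [179, 226, 8, 8], 55), ([223.8, 241.4], [220, 238, 9, 8], 59), ([187.2, 250.7], [183, 247, 9, 9], 59), ([207.9, 256.7], [204, 253, 9, 9], 61)]
[0.47829208 0.10902632] [0.05411461 0.04922893 0.04908925 0.05168209 0.05117974 0.05226249] [  22.93426436  -49.48914598   75.02841507 -109.21387572  134.68861392
 -167.0957931 ] [22.93426436 10.51085402 15.02841507 10.78612428 14.68861392 12.9042069 ]
```

Emit:
{"op": "play_rows", "data": {"increments": "0 0 -0.03 0 0 0 1;0 0 -0.08 0 0 0 1;0 0 -0.16 0 0 0 1;0 0 -0.24 0 0 0 1;0 0 -0.32 0 0 0 1;0 0 -0.375 0 0 0 1;0 0 -0.375 0 0 0 1;0 0 -0.375 0 0 0 1;0 0 -0.375 0 0 0 1"}}

```text
time: 7.92
position: [0.4659, -0.2811, 0.2755]
eef_rot: [-0.096, 0.995, 0.0, -0.001]
wrist_force: [0.3, -0.4, -1.3]
grip_width: 0.0188
finger_force: 58.6
```

```bash
python3 - <<'E'
from h import *
st()
t,s=grab("top"),grab("side")
cc=[]
b=[x for x in blobs(t,(18,150,120),(35,255,255),(160,195,250,290),20) if x[2]<75]
Y=np.array([plane(t,p[0],.0465)[:2] for p in b])
A=np.c_[2*Y,np.ones(len(Y))];k=np.linalg.lstsq(A,(Y**2).sum(1),rcond=None)[0];c=k[:2]
a=np.degrees(np.arctan2(*(Y-c).T[::-1]));w=np.radians(a%60).mean();print(len(Y),c,np.hypot(*(Y-c).T),np.degrees(w),"mouth",c+.05*np.array([np.cos(w),np.sin(w)]))
p=arm.read_state()["position"]
for n,f in(("top",t),("side",s)): print(n,"predicted grip,collar,tip",[proj(f,p+[0,0,dz]).round(1).tolist() for dz in(.009,-.025,-.114)])
def crop(f,b,w,h): return cv2.resize(f["img"][b[1]:b[3],b[0]:b[2],::-1],(w,h),interpolation=cv2.INTER_CUBIC)
u,v=proj(t,p).astype(int);u2,v2=proj(s,p+[0,0,-.06]).astype(int)
print((u,v),(u2,v2))
cv2.imwrite("pics/crop5.png",np.hstack([crop(t,(u-50,v-50,u+50,v+50),400,400),crop(s,(u2-50,v2-60,u2+50,v2+60),400,480)[:400]]))
E
```

```text
t 7.92 pos [ 0.4659 -0.2811  0.2755] z [-0.001  0.001 -1.   ] yaw 101.0 F [ 0.3 -0.4 -1.3] w 0.0188 ff 58.6 q [-0.54  0.26  0.11  1.42 -0.   -0.74]
5 [0.47626115 0.10845883] [0.05015324 0.05019499 0.05021894 0.05017725 0.05015622] 12.866762137202684 mouth [0.52500567 0.11959306]
top predicted grip,collar,tip [[401.0, 230.9], [395.9, 231.7], [384.5, 233.5]]
side predicted grip,collar,tip [[306.5, 190.9], [305.9, 209.1], [304.7, 252.0]]
(np.int64(399), np.int64(231)) (np.int64(305), np.int64(226))
```

View pics/crop5.png

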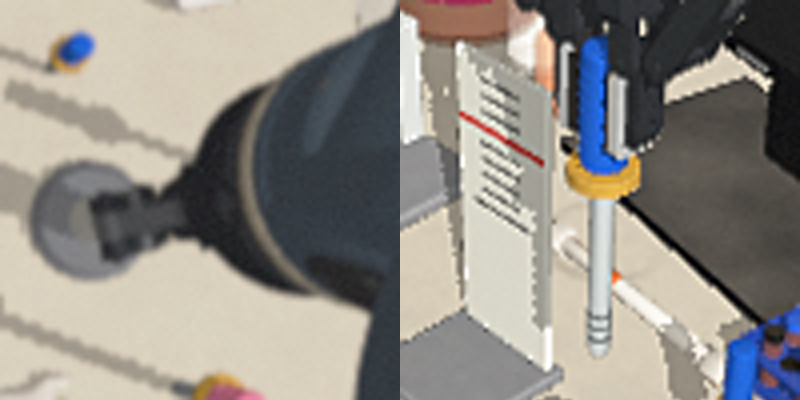

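The rod hangs upright in the grip: tip at side px (304.5,255), collar at (305,212). I check the side camera's bias against the carousel spots so the tip offset can be trusted.

```bash
python3 - <<'E'
from h import *
s=grab("side")
c=np.array([.47626,.10846]);w=np.radians(12.87)
for k in range(1,6):
    a=w+k*np.pi/3; print(k,proj(s,(*(c+.0501*np.array([np.cos(a),np.sin(a)])),.0465)).round(1))
print(blobs(s,(18,140,120),(35,255,255),(175,160,270,240)))
m=np.array([*(c+.05*np.array([np.cos(w),np.sin(w)])),.11]);print("mouth pred",proj(s,m),"edges tube")
hsv=cv2.cvtColor(s["img"],cv2.COLOR_RGB2HSV)
for r in(174,178,182,186):
    x=np.where(cv2.inRange(hsv[r:r+1,225:260],np.array((10,100,60)),np.array((35,255,255)))[0])[0]+225;print(r,x.min(),x.max(),proj(s,m-[0,0,.02]).round(1))
g=s["img"].astype(int)
for r in(222,230,238,246): print(r,g[r,296:314].mean(1).astype(int))
print([ (r,g[r,303:307].mean(1).astype(int).tolist()) for r in range(250,259)])
E
```

```text
1 [223.1 189.8]
2 [207.7 196.9]
3 [209.2 207.3]
4 [227.5 210.4]
5 [243.2 202.6]
[([239.2, 179.9], [235, 170, 10, 21], 170), ([222.7, 189.4], [219, 187, 8, 6], 33), ([207.4, 196.4], [204, 194, 8, 6], 36), ([243.0, 202.1], [239, 200, 9, 6], 36), ([208.8, 206.8], [205, 204, 9, 6], 39), ([227.3, 209.8], [223, 207, 9, 6], 40)]
mouth pred [238.65605548 171.60791253] edges tube
174 235 243 [239.2 178.4]
178 235 243 [239.2 178.4]
182 235 243 [239.2 178.4]
186 236 244 [239.2 178.4]
222 [209 206 202 200 203 207 137 167 204 221 220 198 161 200 203 202 200 201]
230 [207 138 165 192 215 229 147 183 209 222 217 186 164 200 200 201 201 200]
238 [202 201 202 200 200 205 146 191 211 221 212 176 204 234 240 242 240 229]
246 [202 201 200 202 207 175 159 186 197 199 215 158 203 203 201 199 200 201]
[(250, [154, 203, 208, 140]), (251, [131, 134, 133, 144]), (252, [210, 227, 224, 200]), (253, [204, 221, 216, 185]), (254, [192, 211, 202, 161]), (255, [182, 182, 170, 201]), (256, [202, 202, 202, 205]), (257, [200, 201, 202, 201]), (258, [200, 202, 202, 201])]
```

Camera bias is under 0.5 px, so the mouth is at (0.5250, 0.1196) and the rod axis is within about 1 mm of the TCP. I rise above the reader plate and cross.

Emit:
{"op": "play_rows", "data": {"increments": "0 0 -0.1 0 0 0 1;0 0 -0.2 0 0 0 1;0 0 -0.22 0 0 0 1;0 0 -0.22 0 0 0 1"}}

```text
time: 8.4
position: [0.467, -0.2817, 0.3667]
eef_rot: [-0.096, 0.995, -0.001, 0.002]
wrist_force: [0.2, 0.1, -1.6]
grip_width: 0.0188
finger_force: 58.7
```

```bash
python3 - <<'E'
from h import *
st(); go((.525,.1196,.36),101)
E
```

```text
t 8.40 pos [ 0.467  -0.2817  0.3667] z [ 0.003 -0.002 -1.   ] yaw 101.1 F [ 0.2  0.1 -1.6] w 0.0188 ff 58.7 q [-0.54  0.27  0.35  1.65 -0.   -0.74]
units [-0.3345  0.9569  0.0151] rows 9.7 turn [-0.0034  0.0035  0.0012]
```

Emit:
{"op": "play_rows", "data": {"increments": "-0.033 0.095 0 0 0 0 1;-0.067 0.19 0 0 0 0 1;-0.1 0.287 0 0 0 0 1;-0.134 0.383 0 0 0 0 1;-0.167 0.478 0 0 0 0 1;-0.2 0.574 0 0 0 0 1;-0.234 0.67 0 0 0 0 1;-0.268 0.766 0 0 0 0 1;-0.301 0.861 0 0 0 0 1;-0.334 0.957 0 0 0 0 1"}}

```text
time: 9.23
position: [0.5234, 0.122, 0.3626]
eef_rot: [-0.096, 0.995, -0.0, -0.001]
wrist_force: [0.8, -0.6, 0.0]
grip_width: 0.019
finger_force: 58.8
```

Emit:
{"op": "play_rows", "data": {"increments": "0 0 0 0 0 0 1;0 0 0 0 0 0 1;0 0 0 0 0 0 1"}}

```text
time: 9.48
position: [0.5236, 0.1201, 0.3629]
eef_rot: [-0.097, 0.995, -0.0, -0.001]
wrist_force: [0.4, 0.9, -0.2]
grip_width: 0.019
finger_force: 58.9
```

```bash
python3 - <<'E'
from h import *
st(); go((.525,.1196,.26),101);go((.525,.1196,.24),101)
E
```

```text
t 9.48 pos [0.5236 0.1201 0.3629] z [-0.003 -0.001 -1.   ] yaw 101.1 F [ 0.4  0.9 -0.2] w 0.0190 ff 58.9 q [ 0.23  0.26  0.32  1.64 -0.    0.03]
units [-0.0039 -0.0018  0.2573] rows 2.5 turn [-0.0007 -0.0034  0.0025]
units [-0.0041 -0.0018  0.3073] rows 2.9 turn [-0.0007 -0.0034  0.0025]
```

Emit:
{"op": "play_rows", "data": {"increments": "-0.004 -0.002 0.1 0 -0.003 0 1;-0.004 -0.002 0.2 0 -0.003 0 1;-0.004 -0.002 0.28 0 -0.003 0 1;-0.004 -0.002 0.307 0 -0.003 0 1;-0.004 -0.002 0.307 0 -0.003 0 1;-0.004 -0.002 0.307 0 -0.003 0 1;-0.004 -0.002 0.307 0 -0.003 0 1"}}

```text
time: 10.07
position: [0.5263, 0.1188, 0.2429]
eef_rot: [-0.096, 0.995, 0.0, 0.002]
wrist_force: [-0.1, 0.2, -1.4]
grip_width: 0.0188
finger_force: 59.0
```

```bash
python3 - <<'E'
from h import *
st(); go((.525,.1196,.24),101)
s=grab("side");p=arm.read_state()["position"];m=np.array([.525,.1196,.11])
print("mouth",proj(s,m),"tip",proj(s,p-[0,0,.118]))
g=s["img"].astype(int)
for r in(145,150,155,160,164,167,170,173,180): print(r,g[r,228:250].tolist() if 0 else g[r,228:250].mean(1).astype(int))
cv2.imwrite("pics/crop6.png",cv2.resize(s["img"][110:210,190:290,::-1],(600,600),interpolation=cv2.INTER_CUBIC))
E
```

```text
t 10.07 pos [0.5263 0.1188 0.2429] z [ 0.004  0.001 -1.   ] yaw 101.0 F [-0.1  0.2 -1.4] w 0.0188 ff 59.0 q [ 0.22  0.26  0.02  1.33 -0.    0.03]
units [0.0028 0.0026 0.0073] rows 0.1 turn [-0.0001  0.005  -0.0006]
mouth [238.65418143 171.60781346] tip [238.84085037 166.32759755]
145 [236 237 236 236 236 238 245 200 218 224 179 240 239 239 231 237 238 237
 197 241 206 142]
150 [157 177 220 231 232 232 234 158 204 227 199 240 231 227 228 230 233 236
 230 233 232 145]
155 [232 228 201 154 150  74  63  55 191 224 223 185  88  85  87  91  88  83
  83  82  83  82]
160 [ 80  78  78 121 120 127 132 159 125 209 228 195 104 209 209 205 204 205
 204 206 212 164]
164 [204 205 204 206 205 204 205 210 178 175 201 189 151 206 208 205 206 205
 205 204 206 217]
167 [204 204 205 204 204 204 204 205 209 200 141 130 126 207 208 206 148 222
 227 225 227 228]
170 [206 205 205 204 205 206 203 203 154 134 148 152 146 134 169 200 216 194
 211 205 227 238]
173 [204 203 203 205 206 213 140 141 134 142 152 149 146 152 146 110 231 227
 224 223 223 223]
180 [204 203 203 203 201 204 212 121 137 157 161 164 163 158 148 116 205 252
 230 228 229 229]
```

View pics/crop6.png

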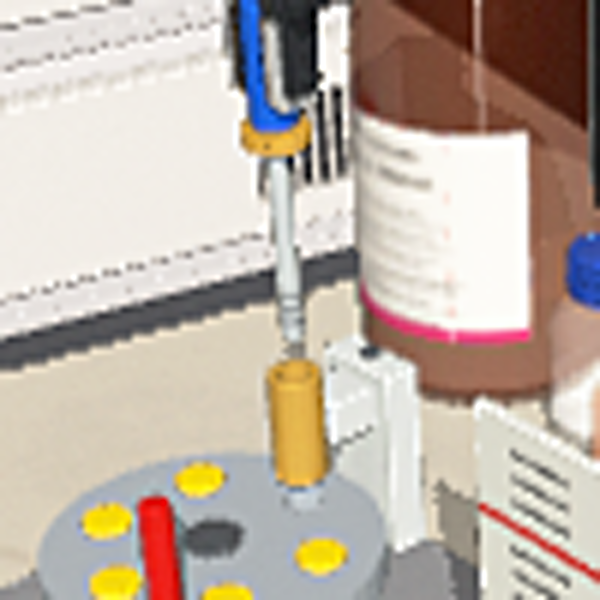

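The tip is right above the tube mouth (crop (295,350) over (295,372)), with the well visible below the tube. I insert slowly.

Emit:
{"op": "play_rows", "data": {"increments": "0.002 0.002 0.015 0 0.004 0 1;0.002 0.002 0.03 0 0.004 0 1;0.002 0.002 0.05 0 0.004 0 1;0.002 0.002 0.07 0 0.004 0 1;0.002 0.002 0.09 0 0.004 0 1;0.002 0.002 0.11 0 0.004 0 1;0.002 0.002 0.13 0 0.004 0 1;0.002 0.002 0.13 0 0.004 0 1"}}

```text
time: 10.78
position: [0.524, 0.1201, 0.1877]
eef_rot: [-0.096, 0.995, -0.0, -0.002]
wrist_force: [-0.3, -0.1, -0.9]
grip_width: 0.0187
finger_force: 59.0
```

```bash
python3 - <<'E'
from h import *
st(); go((.525,.1196,.15),101)
E
```

```text
t 10.78 pos [0.524  0.1201 0.1877] z [-0.003 -0.001 -1.   ] yaw 101.1 F [-0.3 -0.1 -0.9] w 0.0187 ff 59.0 q [ 0.23  0.28 -0.08  1.21 -0.    0.03]
units [-0.0026 -0.0017  0.0942] rows 0.9 turn [-0.0002 -0.0046  0.0013]
```

Emit:
{"op": "play_rows", "data": {"increments": "-0.002 -0.001 0.015 0 -0.003 0 1;-0.002 -0.001 0.035 0 -0.003 0 1;-0.002 -0.001 0.055 0 -0.003 0 1;-0.002 -0.001 0.075 0 -0.003 0 1;-0.002 -0.001 0.095 0 -0.003 0 1;-0.002 -0.001 0.095 0 -0.003 0 1"}}

```text
time: 11.28
position: [0.5248, 0.1197, 0.1498]
eef_rot: [-0.096, 0.995, -0.0, -0.001]
wrist_force: [-0.9, -0.5, -0.2]
grip_width: 0.0185
finger_force: 59.0
```

Emit:
{"op": "play_rows", "data": {"increments": "0 0 0.008 0 0 0 1;0 0 0.016 0 0 0 1;0 0 0.016 0 0 0 1"}}

```text
time: 11.53
position: [0.5257, 0.12, 0.1449]
eef_rot: [-0.096, 0.995, 0.0, 0.001]
wrist_force: [0.4, -0.7, -0.0]
grip_width: 0.0187
finger_force: 59.0
```

Emit:
{"op": "play_rows", "data": {"increments": "0 0 0.006 0 0 0 1;0 0 0.01 0 0 0 1;0 0 0.01 0 0 0 1"}}

```text
time: 11.78
position: [0.5257, 0.12, 0.1411]
eef_rot: [-0.096, 0.995, 0.0, 0.001]
wrist_force: [0.3, 0.2, -1.7]
grip_width: 0.0186
finger_force: 58.9
```

Emit:
{"op": "play_rows", "data": {"increments": "0 0 0.005 0 0 0 1;0 0 0.008 0 0 0 1;0 0 0.008 0 0 0 1"}}

```text
time: 12.03
position: [0.5256, 0.12, 0.1379]
eef_rot: [-0.096, 0.995, 0.0, 0.001]
wrist_force: [0.2, 0.1, -1.1]
grip_width: 0.0184
finger_force: 59.0
```

Emit:
{"op": "play_rows", "data": {"increments": "0 0 0.004 0 0 0 1;0 0 0.007 0 0 0 1;0 0 0.007 0 0 0 1"}}

```text
time: 12.28
position: [0.526, 0.1201, 0.1372]
eef_rot: [-0.096, 0.995, 0.0, 0.002]
wrist_force: [-5.8, -1.9, 17.2]
grip_width: 0.0184
finger_force: 61.2
```

Contact is at the expected height with 17 N, so the collar is seated. After a short hold I draw it right out.

Emit:
{"op": "play_rows", "data": {"increments": "0 0 0.002 0 0 0 1;0 0 0.002 0 0 0 1;0 0 0.002 0 0 0 1"}}

```text
time: 12.53
position: [0.5261, 0.1201, 0.1371]
eef_rot: [-0.096, 0.995, 0.0, 0.002]
wrist_force: [-8.0, -1.5, 23.7]
grip_width: 0.0185
finger_force: 61.7
```

Emit:
{"op": "play_rows", "data": {"increments": "0 0 -0.02 0 0 0 1;0 0 -0.06 0 0 0 1;0 0 -0.12 0 0 0 1;0 0 -0.18 0 0 0 1;0 0 -0.24 0 0 0 1;0 0 -0.32 0 0 0 1;0 0 -0.4 0 0 0 1;0 0 -0.48 0 0 0 1;0 0 -0.48 0 0 0 1;0 0 -0.48 0 0 0 1"}}

```text
time: 13.37
position: [0.5263, 0.1201, 0.3282]
eef_rot: [-0.096, 0.995, 0.0, 0.003]
wrist_force: [-0.8, 0.1, -1.6]
grip_width: 0.0189
finger_force: 59.2
```

```bash
python3 - <<'E'
from h import *
st()
# read spot: plate-face normal from foot/plate fits
t,s=grab("top"),grab("side")
P=np.array([plane(t,(265+x*.175,190+y*.175),.192)[:2] for x,y in((70,133),(268,88))])
print("front top edge",P, "side line pts",[plane(s,(230+(x-400)/4,170+y/4),.15)[:2].round(4) for x,y in((559,98),(644,149))])
F=np.array([[.4574,-.1566],[.4437,-.0815],[.5225,-.067],[.5348,-.1471]]);print("foot centre",F.mean(0))
b=[x for x in blobs(t,(18,150,120),(35,255,255),(160,195,250,290),20) if x[2]<75];print([x[0] for x in b])
# accurate red line in side image
hsv=cv2.cvtColor(s["img"],cv2.COLOR_RGB2HSV)[180:225,262:300]
m=cv2.inRange(hsv,np.array((0,90,90)),np.array((8,255,255)))|cv2.inRange(hsv,np.array((172,90,90)),np.array((180,255,255)))
y,x=np.where(m>0);k=np.polyfit(x,y,1);x0,x1=x.min()-.0,x.max()+.0
A=[plane(s,(262+q+.3,180+np.polyval(k,q)+.5),.15)[:2] for q in(x0,x1)];d=A[1]-A[0];print(len(x),x0+262,x1+262,np.array(A).round(4),np.hypot(*d),np.degrees(np.arctan2(d[1],d[0])))
# foot contour in top
g=blobs(t,(0,0,80),(180,60,140),(270,195,325,250),200);print(g)
E
```

```text
t 13.37 pos [0.5263 0.1201 0.3282] z [ 0.005  0.001 -1.   ] yaw 101.1 F [-0.8  0.1 -1.6] w 0.0189 ff 59.2 q [ 0.22  0.25  0.23  1.54 -0.    0.03]
front top edge [[ 0.50957128 -0.07135602]
 [ 0.52274265 -0.13866887]] side line pts [array([ 0.511 , -0.0739]), array([ 0.5247, -0.139 ])]
foot centre [ 0.4896  -0.11305]
[[164.4, 206.2], [218.7, 220.3], [182.5, 229.7], [223.8, 241.4], [187.3, 250.8], [207.9, 256.8]]
39 270.0 290.0 [[ 0.5121 -0.0743]
 [ 0.5244 -0.1367]] 0.06361926231903586 -78.87318234979526
[([295.0, 229.7], [278, 214, 37, 33], 666)]
```

The carousel is unchanged and the rod is out. The read spot is about (0.4885, -0.1114) and the TCP height needed is about 0.267.

```bash
python3 - <<'E'
from h import *
go((.4885,-.1114,.328),101)
E
```

```text
units [ 0.201  -0.5499 -0.0057] rows 5.6 turn [-0.0001  0.0007  0.0012]
```

Emit:
{"op": "play_rows", "data": {"increments": "0.05 -0.13 -0.005 0 0 0 1;0.08 -0.21 -0.005 0 0 0 1;0.11 -0.29 -0.005 0 0 0 1;0.137 -0.375 -0.005 0 0 0 1;0.165 -0.45 -0.005 0 0 0 1;0.19 -0.52 -0.005 0 0 0 1;0.201 -0.55 -0.005 0 0 0 1;0.201 -0.55 -0.005 0 0 0 1;0.201 -0.55 -0.005 0 0 0 1;0.201 -0.55 -0.005 0 0 0 1"}}

```text
time: 14.3
position: [0.4885, -0.1108, 0.3275]
eef_rot: [-0.096, 0.995, 0.0, 0.0]
wrist_force: [0.8, 0.2, -1.1]
grip_width: 0.0187
finger_force: 59.2
```

```bash
python3 - <<'E'
from h import *
st();go((.4885,-.1114,.2675),101)
E
```

```text
t 14.30 pos [ 0.4885 -0.1108  0.3275] z [-0.     0.001 -1.   ] yaw 101.1 F [ 0.8  0.2 -1.1] w 0.0187 ff 59.2 q [-0.22  0.18  0.14  1.53  0.   -0.42]
units [ 0.0003 -0.0016  0.1501] rows 1.4 turn [0.0011 0.0002 0.0012]
```

Emit:
{"op": "play_rows", "data": {"increments": "0 -0.001 0.04 0 0 0 1;0 -0.001 0.08 0 0 0 1;0 -0.001 0.12 0 0 0 1;0 -0.001 0.15 0 0 0 1;0 -0.001 0.15 0 0 0 1;0 -0.001 0.15 0 0 0 1;0 -0.001 0.15 0 0 0 1;0 -0.001 0.15 0 0 0 1;0 -0.001 0.15 0 0 0 1;0 -0.001 0.15 0 0 0 1"}}

```text
time: 15.13
position: [0.4892, -0.1117, 0.269]
eef_rot: [-0.096, 0.995, -0.0, 0.001]
wrist_force: [-0.0, 0.2, -0.3]
grip_width: 0.0189
finger_force: 59.2
```

```bash
python3 - <<'E'
from h import *
st();go((.4885,-.1114,.2675),101)
t,s=grab("top"),grab("side");p=arm.read_state()["position"]
print("tip pred",proj(s,p-[0,0,.117]),"spot",proj(s,(.4885,-.1114,.15)))
print([x[0] for x in blobs(t,(18,150,120),(35,255,255),(170,212,250,290),20)])
cv2.imwrite("pics/crop7.png",np.hstack([cv2.resize(f["img"][b:b+100,a:a+100,::-1],(400,400),interpolation=cv2.INTER_CUBIC) for f,a,b in((t,240,170),(s,220,150))]))
E
```

```text
t 15.13 pos [ 0.4892 -0.1117  0.269 ] z [ 0.002  0.    -1.   ] yaw 101.1 F [-0.   0.2 -0.3] w 0.0189 ff 59.2 q [-0.22  0.19 -0.    1.38  0.   -0.42]
units [0.0015 0.0011 0.0036] rows 0.0 turn [-0.0006  0.0031  0.0013]
tip pred [269.26762141 205.25754446] spot [268.96442464 205.92434384]
[[181.2, 229.4]]
```

View pics/crop7.png

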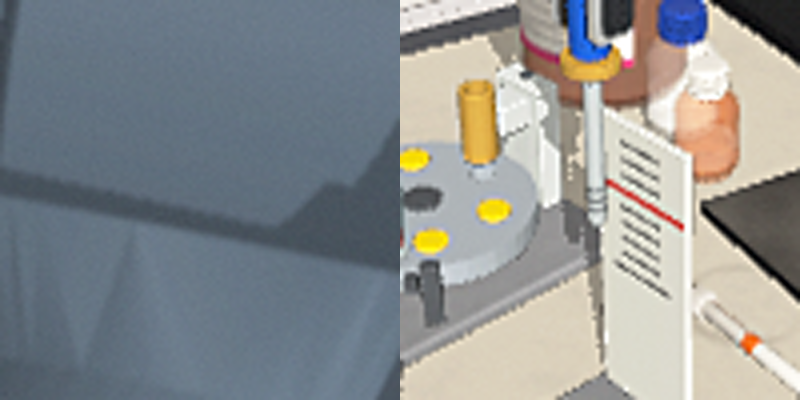

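The tip is at side px (269,206), right at the predicted read spot, clear of the plate, and the carousel is unchanged. I trim about 1.4 mm, settle and hand in.

Emit:
{"op": "play_rows", "data": {"increments": "0.001 0.001 0.0035 0 0.002 0 1;0.001 0.001 0.0035 0 0.002 0 1;0.001 0.001 0.0035 0 0.002 0 1;0.001 0.001 0.0035 0 0.002 0 1;0.001 0.001 0.0035 0 0.002 0 1;0.001 0.001 0.0035 0 0.002 0 1"}}

```text
time: 15.73
position: [0.4884, -0.1115, 0.267]
eef_rot: [-0.096, 0.995, -0.0, -0.0]
wrist_force: [-0.1, 0.5, -0.7]
grip_width: 0.0185
finger_force: 59.2
```

```bash
python3 - <<'E'
from h import *
st();s=grab("side")
print([x[0] for x in blobs(s,(18,140,120),(35,255,255),(175,160,270,240)) if x[2]<60],abs(arm.read_state()["qvel"]).max())
print(arm.sign_off())
E
```

```text
t 15.73 pos [ 0.4884 -0.1115  0.267 ] z [-0. -0. -1.] yaw 101.1 F [-0.1  0.5 -0.7] w 0.0185 ff 59.2 q [-0.22  0.19 -0.01  1.37 -0.   -0.42]
[[264.1, 167.4], [222.7, 189.4], [207.4, 196.4], [243.0, 202.1], [208.8, 206.8], [227.3, 209.8]] 0.000789716783761022
the job is handed in; nothing more can be done
None
```

I handed the job in at 15.7 s: the carousel is at its stop, the rod was seated in the guide tube with 17–24 N on its collar and drawn right out, and it is now held upright and still at the read spot (tip within about 2 mm by my camera estimate).

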